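# Refit the filter glass of a welding hand shield

### The job

The dark green welding filter glass was left flat on the wooden drying board, between two battens that leave no room for fingers beside it. Slide it gently along the board until about a third of its length sticks out over the board's end nearest the robot, pick it up level by that overhanging end, and slide it into the lens holder of the brown hand shield, past the leaf spring until it lies flat and fully home against the end stop; then let go. It is brittle glass: keep all pressing light, do not let it tip off the board or fall, and leave the tape roll and the torch where they are.

Things in the scene. Friction and masses are not known exactly. Their poses are not given: they have to be found in the camera images.
- glass: dark green filter glass, flat plate 108 x 51 x 3 mm (local x, y, z), 40 to 70 g, loose; a fingertip pressing 6 to 9 N on it drags it along, under 5 N it may slip; origin at the centre of its underside, z up. Its +x end (away from the robot) goes into the holder first; its -x end is the one to bring over the board's end. It starts within 4 degrees of the board's length.
- board: fixed light wooden board, 95 x 340 mm (local x, y), raised on battens; origin at the centre of its underside, its top 9 mm above that, 21 mm above the bench. A batten 18 mm wide, 12 mm high, 300 mm long lies on it along each side; the glass lies between, 66 mm clear. Local +y runs along it to the end nearest the robot; only the bench is beyond.
- board_edge (a point): middle of the top edge of the board's end nearest the robot; axes as the board's (+y points off the board)
- masking_tape: loose roll of beige masking tape, 98 mm across, 25 mm high, lying across the two battens behind the far end of the glass (gap 6 to 18 mm); origin at the centre of its underside; leave it
- shield: fixed reddish brown welding hand shield, lying front up on its two bent-down sides; panel 200 x 280 mm (local x -100 to 100, y -90 to 190), its top 44 mm above the bench; handle at +y. Origin on the bench below the seat. The black lens holder stands on the panel; it is loaded along +x.
- seat (a point): where the underside centre of the glass lies when fully home: on the channel floor, 62 mm above the bench and 18 mm above the panel; axes as the shield's. The channel is 54 mm wide with 6 mm high walls from x = 0 to the end stop at x = 54 mm. Two corner tabs leave a slot 5 mm high over the floor from x = 42 mm on, with sloped leads from x = 35 mm.
- mouth (a point): open end of the channel, middle of its floor, at x = -14 mm from the seat, axes as the seat's. The walls flare out here to 68 mm. From here back to x = -42 mm (from this point) runs a sill, 36 mm wide, level with the floor, to rest the glass on; beside the sill there is free space down to the panel for fingers that hold the glass by its long edges.
- leaf (a joint): sideways travel (m) of the bright steel leaf spring in the -y wall of the channel, 10 to 42 mm from the seat along x: 0 when free, standing 5 mm into the channel; 0.0015 to 0.005 with the glass beside it. The glass is pushed past its 20 degree ramp (some 3 to 10 N along x, then friction) and is pressed to the +y wall; at the stop the resistance rises steeply.
- torch: loose black torch, 36 x 137 x 36 mm, at the back of the bench; leave it
Things that resemble listed ones, but are neither listed nor needed, are in the scene too. What is shaped like the glass but yellow is not meant.

How it is judged:
On the way, in this order (a step that is already met when the one before it is completed fails the run):
1. the glass lies flat on the board and sticks out over the near end by about a third of its length (26 to 50 mm) (y of glass in the frame of board_edge between -0.028 and -0.004 m and z of glass in the frame of board_edge below 0.003 m and angle between glass's own z axis and vertical below 0.05 rad and contact force between glass and board above 0.1 N), for 0.2 s.
2. the glass is held by the fingers, level, clear above the board (z of glass in the frame of board_edge above 0.015 m and angle between glass's own z axis and vertical below 0.35 rad and contact force between glass and the fingers above 1 N), for 0.2 s.
At the end, for the whole second after the job is handed in: the glass lies flat in the lens holder within 3 mm of fully home along the channel and within 4 mm across it, in line with the channel within 3.4 degrees, the leaf spring pressed back against it (over 1.2 mm), at rest and released (x of glass in the frame of seat between -0.003 and 0.003 m and y of glass in the frame of seat between -0.004 and 0.004 m and z of glass in the frame of seat between -0.003 and 0.003 m and angle between the x axis of glass and the x axis of seat, either way round below 0.06 rad and angle between glass's own z axis and vertical below 0.05 rad and value of joint leaf above 0.0012 m and linear speed of glass below 0.01 m/s); the robot touches nothing.
It fails at once if the glass or a finger is pressed against the board with more than 20 N (contact force between any of glass, the fingers and board above 20 N).
It fails at once if the glass is pressed against the shield's holder with more than 25 N (contact force between glass and shield above 25 N).
It fails at once if the glass tips by more than 30 degrees or falls to the bench (angle between glass's own z axis and vertical above 0.52 rad or height (world z) of glass below 0.01 m).
It fails at once if the tape roll or the torch is moved by more than 30 mm (distance of any of masking_tape, torch from where it was at the start of the episode above 0.03 m).
It also fails if it takes over 72 s, if anything falls off the work surface, if the arm or the gripper's body presses on something with over 40 N, if the wrist force passes 120 N, or if a joint passes its speed limit or range.

### The arm

A 7-joint arm with a two-finger parallel gripper is mounted at the origin on a cart in front of the work surface, level with it; the furniture and walls round the work are solid. World frame = base frame: x ahead of the robot, y to its left, z up, the work surface at z = 0. Lengths are in m, angles in rad, forces in N, time in s.
With the tool pointing down it reaches from about 0.4 to 0.85 m from the base axis. Payload 10.4 kg.
Tool frame: the origin (TCP) lies between the finger pads; the fingertips stand 11 mm ahead of it and the grasp point (between the pads) lies 8 mm behind it; z points along the fingers, y is the direction in which the jaws open and shut (so a half turn about z gives the same grasp; the last joint's range is limited). The gripper opens to 87 mm and grips with 3 to 60 N. Pads are 19 mm wide; open, the fingers measure 117 mm over their backs; the gripper's body (75 mm by 190 mm) begins 51 mm behind the grasp point.
Start: joints at [-1.164, 0.332, -0.065, 1.46, 0.022, 1.35, -0.088], TCP at [0.26, 0.568, 0.212] pointing down, gripper open.
Joint ranges: [-2.6, 2.6], [-0.5, 2.12], [-1.47, 1.34], [0.16, 2.42], [-1.27, 4.41], [0.06, 2.06], [-2.6, 2.6]. Speed limits (rad/s): [2.22, 2.22, 2.79, 2.79, 3.14, 3.14, 3.14].

### API

Orientations are given as a unit quaternion [x, y, z, w].
In Python, from bench import r, eyes gives the robot as it stands.
- The arm moves only by the shell command python3 -m inch 'ROWS' [FORCE]. ROWS is a JSON object of lists of equal length, an entry for each row: "translation": the shift along the world's x, y, z scaled (see below), a list of three; "rot": the turn, a rotation vector about the world's x, y, z scaled (see below), a list of three; "jaw": the finger opening in mm, from 0 to 87. In form: {"translation": [[tx, ty, tz], ...], "rot": [[ax, ay, az], ...], "jaw": [jaw, ...]}. A call has 1 to 20 rows; each row is the pose to reach, as a shift and turn from the pose measured when the call began; what a row does not reach only later rows make up. The controller multiplies each number of a shift by 100 mm and each number of a turn by 60 degrees. A row lasts 1/10 s, in which the tool goes at most 50 mm and 8.59 degrees, less where a joint would pass 70% of its speed; a pose out of reach is approached as far as the arm can. A call with a number of a shift or a turn outside -1 to 1 is refused whole. A call with a gripper value outside its range is refused whole. The fingers move at their own pace and stop on an object; FORCE is the grip in N (left out, the last holds). Time passes only in rows, so rows that repeat a pose let the fingers close. It gives the time, the measured TCP pose, the force and the opening at its end, in the units of the state.
- r.read_state(): the state, without advancing time (a new reading comes with each control period).
- eyes.camera(name): name is "scene" or "side" or "wrist"; returns the picture (384x512x3 uint8, blue, green, red); there is no depth.
- eyes.calibration(name): a dict with "fx", "fy", "cx", "cy" (pixels), "R" (3x3) and "t" (3): a world point X has camera coordinates R X + t; the wrist camera has in their place "hand_eye" (4x4, takes a point from camera to tool coordinates, whose origin is the TCP and whose axes are the flange's). Camera axes: x right, y down, z forward; pixel columns grow to the right and rows downward; lengths in m; the calibration is good to about 2 mm. A picture is of the moment at which its call begins: read the wrist's pose just before it. calibration takes no time and is no camera call.
- r.close_job(): hands the job in, once; it reports no verdict.
The state is a dict: "time": time; "joint_positions": joint angles; "joint_vel": joint speeds; "joint_torque": joint torques, N m; "ee_pos": TCP position; "eef_rot": TCP orientation; "ft_force": force on the tool from outside, world axes, zero at the start; "torque": the same for the moment, N m; "width": finger opening in m.
Only numpy, scipy, OpenCV 4.12 (cv2) and the standard library are available. Lean on these libraries where they do the work, as an engineer would, in place of code of your own. Each camera call takes 0.05 s, during which the arm holds its last target. There are 200 camera calls.

## Working session

There is one attempt and no reset: what is moved stays moved. The work goes in short steps, Python scripts to look and compute and a shell command to move; the robot and the scene stay as the last step left them, time stands still between calls to the robot, and variables do not carry over. Pictures are saved under pics/ and viewed, about 8 in all and at most 12, crops included, and the job is handed in when it is done.

```bash
ls; mkdir -p pics; python3 - <<'E'
from bench import r, eyes
import cv2,numpy as np
s=r.read_state();print({k:np.round(s[k],3).tolist() for k in s})
a=eyes.camera("scene");b=eyes.camera("side")
cv2.imwrite("pics/scene.png",a);cv2.imwrite("pics/side.png",b)
for n in("scene","side","wrist"):
    print(n,{k:np.round(v,4).tolist() for k,v in eyes.calibration(n).items()})
E
```

```text
pics
{'time': 0.0, 'joint_positions': [-1.164, 0.333, -0.065, 1.461, 0.022, 1.35, -0.088], 'joint_vel': [-0.001, -0.001, 0.0, -0.001, -0.001, 0.003, -0.001], 'joint_torque': [-0.001, -62.325, 0.024, -38.991, -0.061, 0.039, 0.0], 'ee_pos': [0.26, 0.568, 0.211], 'eef_rot': [0.213, 0.977, -0.001, -0.0], 'ft_force': [0.304, -0.05, -1.064], 'torque': [0.026, 0.012, -0.06], 'width': 0.087}
scene {'fx': 459.2182, 'fy': 459.2182, 'cx': 256.9824, 'cy': 193.1415, 'R': [[0.4548, -0.8906, -0.0012], [-0.6827, -0.3477, -0.6426], [0.5719, 0.2931, -0.7662]], 't': [-0.2884, 0.467, 0.5934]}
side {'fx': 390.1572, 'fy': 390.1572, 'cx': 250.8281, 'cy': 186.1644, 'R': [[-0.9869, -0.1609, -0.0125], [-0.061, 0.4437, -0.8941], [0.1494, -0.8816, -0.4477]], 't': [0.6156, 0.0951, 0.794]}
wrist {'fx': 301.4335, 'fy': 301.4335, 'cx': 256.3769, 'cy': 189.8959, 'hand_eye': [[-0.001, -0.9567, -0.291, 0.0802], [1.0, -0.001, -0.0002, 0.0001], [-0.0001, -0.291, 0.9567, -0.1738], [0.0, 0.0, 0.0, 1.0]]}
```

View pics/scene.png

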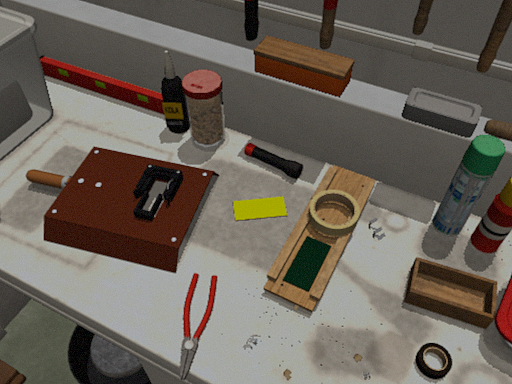

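View pics/side.png

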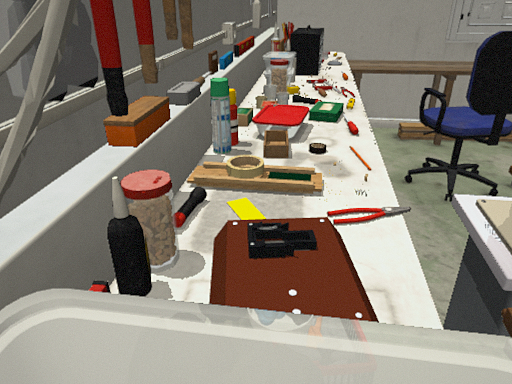

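The scene view shows the glass at about (308,262), the board's near end at (290,298), and the tape at (334,210). The shield panel's top corners are near (97,149), (217,174), (178,247) and (48,222), and the holder is at (157,190) with its mouth facing the robot. The side view agrees.

```bash
cat > h.py <<'E'
import numpy as np,cv2
from bench import r,eyes
from scipy.spatial.transform import Rotation as Ro
def cam(name):
    c=eyes.calibration(name)
    K=np.array([[c["fx"],0,c["cx"]],[0,c["fy"],c["cy"]],[0,0,1]])
    if name=="wrist":
        s=r.read_state();T=np.eye(4);T[:3,:3]=Ro.from_quat(s["eef_rot"]).as_matrix();T[:3,3]=s["ee_pos"]
        T=T@np.array(c["hand_eye"]);R=T[:3,:3].T;t=-R@T[:3,3]
    else:R,t=np.array(c["R"]),np.array(c["t"])
    return K,R,t
def plane(C,px,z):
    K,R,t=C;px=np.atleast_2d(np.asarray(px,float))
    d=np.c_[px,np.ones(len(px))]@np.linalg.inv(K).T@R;o=-R.T@t
    return o+d*((z-o[2])/d[:,2])[:,None]
def proj(C,X):
    K,R,t=C;p=(np.atleast_2d(X)@R.T+t)@K.T;return p[:,:2]/p[:,2:]
def green(img):
    h=cv2.cvtColor(img,cv2.COLOR_BGR2HSV)
    m=cv2.inRange(h,(55,100,15),(95,255,140));n,l,s,c=cv2.connectedComponentsWithStats(m)
    return m,l,s,c
def glass(img,C,z):
    m,l,s,c=green(img);i=1+np.argmax(s[1:,4])
    cn=max(cv2.findContours((l==i).astype(np.uint8),cv2.RETR_EXTERNAL,cv2.CHAIN_APPROX_NONE)[0],key=len)[:,0]
    P=plane(C,cn,z)[:,:2]
    (cx,cy),sz,a=cv2.minAreaRect((P*1000).astype(np.float32))
    box=cv2.boxPoints(((cx,cy),sz,a))
    return np.array([cx,cy]),sz,box,cn
E
python3 - <<'E'
from h import *
C=cam("scene");im=cv2.imread("pics/scene.png")
m,l,s,c=green(im);print([ (k[:5].tolist()) for k in s[1:] if k[4]>100])
g=glass(im[:, :].copy(),C,.024);print("glass",g[0],g[1],g[2].round(1).tolist())
print("board",plane(C,[[268,288],[311,304],[376,180],[328,163]],.021)[:,:2].round(3).tolist())
P=plane(C,[[97,149],[217,174],[178,247],[48,222]],.044)[:,:2];print("panel",P.round(3).tolist(),[np.linalg.norm(P[i]-P[i-1]).round(3) for i in range(4)])
print("rivets",plane(C,[[98,152],[215,172],[174,240],[52,210]],.044)[:,:2].round(3).tolist())
print("holder",plane(C,[[146,167],[182,167],[172,187],[157,219],[135,212]],.066)[:,:2].round(3).tolist())
cv2.imwrite("pics/zoom.png",cv2.resize(np.hstack([im[130:270,30:230],im[160:300+10,240:390][:140]]),None,fx=2.28,fy=2.28,interpolation=cv2.INTER_CUBIC))
E
```

```text
[[462, 135, 43, 42, 1218], [283, 237, 48, 54, 1319]]
glass [ 549.95477295 -146.7664032 ] (48.51871109008789, 106.52169799804688) [[496.5, -170.5], [603.0, -171.5], [603.4000244140625, -123.0], [496.8999938964844, -122.0]]
board [[0.471, -0.105], [0.477, -0.185], [0.806, -0.198], [0.806, -0.088]]
panel [[0.594, 0.374], [0.649, 0.102], [0.46, 0.074], [0.394, 0.328]] [np.float64(0.205), np.float64(0.278), np.float64(0.192), np.float64(0.262)]
rivets [[0.588, 0.366], [0.652, 0.108], [0.469, 0.089], [0.42, 0.342]]
holder [[0.583, 0.23], [0.617, 0.164], [0.562, 0.152], [0.483, 0.133], [0.478, 0.179]]
```

```bash

python3 -m inch '{"translation":[[0.2,-0.32,0],[0.4,-0.64,0],[0.6,-0.95,0]],"rot":[[0,0,0.05],[0,0,0.1],[0,0,0.15]],"jaw":[87,87,87]}'
python3 -m inch '{"translation":[[0.2,-0.32,0],[0.4,-0.64,0],[0.6,-0.95,0]],"rot":[[0,0,0.05],[0,0,0.1],[0,0,0.15]],"jaw":[87,87,87]}'
python3 -m inch '{"translation":[[0.2,-0.32,0],[0.4,-0.64,0],[0.6,-0.95,0]],"rot":[[0,0,0.05],[0,0,0.1],[0,0,0.15]],"jaw":[87,87,87]}'
python3 -m inch '{"translation":[[0.2,-0.32,0],[0.4,-0.64,0],[0.6,-0.95,0],[0.6,-0.95,0]],"rot":[[0,0,0.05],[0,0,0.1],[0,0,0.15],[0,0,0.15]],"jaw":[87,87,87,87]}'
python3 - <<'E'
from h import *
C=cam("wrist");im=eyes.camera("wrist");np.savez("pics/w1.npz",R=C[1],t=C[2]);cv2.imwrite("pics/w1.png",im)
E
```

```text
time: 0.4
ee_pos: [0.3207, 0.4714, 0.2103]
eef_rot: [0.135, 0.991, -0.001, -0.0]
ft_force: [0.2, -0.5, 0.8]
width: 0.087
time: 0.7
ee_pos: [0.3813, 0.3747, 0.21]
eef_rot: [0.056, 0.998, -0.001, -0.0]
ft_force: [0.1, 0.5, 1.3]
width: 0.0871
time: 1.0
ee_pos: [0.4418, 0.278, 0.2098]
eef_rot: [-0.024, 1.0, -0.001, -0.0]
ft_force: [0.6, 0.6, 0.0]
width: 0.0872
time: 1.4
ee_pos: [0.5041, 0.1774, 0.2096]
eef_rot: [-0.099, 0.995, -0.002, -0.0]
ft_force: [-0.4, -0.3, -1.3]
width: 0.0874
```

View pics/w1.png

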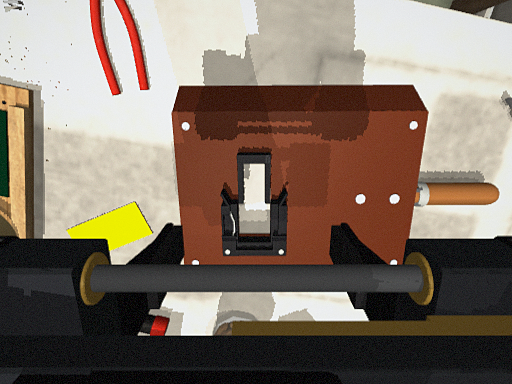

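The wrist view has its top toward the robot. The holder runs from the sill end at (254,153) to the base plate screws at about (228,252) and (282,252). The leaf is on the left (-y) side, and the panel's near edge is at row 113 or so. I'll zoom in for the geometry.

```bash
python3 - <<'E'
from h import *
im=cv2.imread("pics/w1.png")
cv2.imwrite("pics/w1z.png",cv2.resize(im[140:265,190:320],None,fx=4.6,fy=4.6,interpolation=cv2.INTER_CUBIC))
d=np.load("pics/w1.npz");C=(cam("wrist")[0],d["R"],d["t"])
print("panel near",plane(C,[[175,112],[427,112]],.044).round(4).tolist())
print("rivets",plane(C,[[185,126],[414,125],[195,263]],.045).round(4).tolist())
print("sill end",plane(C,[[238,153],[271,153]],.062).round(4).tolist())
E
```

```text
panel near [[0.4572, 0.0766, 0.044], [0.4031, 0.3458, 0.044]]
rivets [[0.4698, 0.0894, 0.045], [0.4191, 0.3363, 0.045], [0.6369, 0.1239, 0.045]]
sill end [[0.4847, 0.1527, 0.062], [0.4777, 0.1875, 0.062]]
```

View pics/w1z.png

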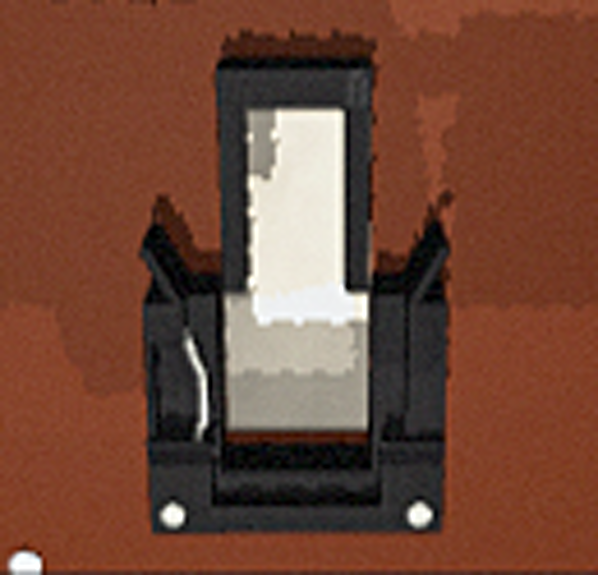

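Both routes give the same seat, about (0.538, 0.182), with yaw 11.4°. One is the sill end plus 56 mm, the other the middle of the panel edge. Next I go above the board.

```bash

python3 -m inch '{"translation":[[0,-0.3,0],[0,-0.6,0],[0,-0.82,0]],"rot":[[0,0,-0.02],[0,0,-0.03],[0,0,-0.05]],"jaw":[0,0,0]}' >/dev/null
python3 -m inch '{"translation":[[0,-0.3,0],[0,-0.6,0],[0,-0.82,0]],"rot":[[0,0,-0.02],[0,0,-0.03],[0,0,-0.05]],"jaw":[0,0,0]}' >/dev/null
python3 -m inch '{"translation":[[0,-0.3,0],[0,-0.6,0],[0,-0.82,0]],"rot":[[0,0,-0.02],[0,0,-0.03],[0,0,-0.05]],"jaw":[0,0,0]}' >/dev/null
python3 -m inch '{"translation":[[0,-0.3,0],[0,-0.6,0],[0,-0.82,0],[0,-0.82,0]],"rot":[[0,0,-0.02],[0,0,-0.03],[0,0,-0.05],[0,0,-0.05]],"jaw":[0,0,0,0]}'
python3 - <<'E'
from h import *
C=cam("wrist");im=eyes.camera("wrist");np.savez("pics/w2.npz",R=C[1],t=C[2]);cv2.imwrite("pics/w2.png",im)
print(C[1].round(3).tolist())
m,l,s,c=green(im);print([k.tolist() for k in s[1:] if k[4]>100])
g=glass(im,C,.024);print(g[:2],g[2].round(1).tolist())
E
```

```text
time: 2.75
ee_pos: [0.5016, -0.1539, 0.2094]
eef_rot: [0.01, 1.0, -0.002, -0.001]
ft_force: [-0.5, 0.3, 0.5]
width: 0.001
[[0.021, 1.0, -0.004], [0.957, -0.019, 0.29], [0.29, -0.01, -0.957]]
[[242, 163, 41, 80, 2590]]
(array([ 549.33148193, -148.24836731]), (105.03642272949219, 50.06271743774414)) [[496.70001220703125, -123.4000015258789], [496.8999938964844, -173.5], [601.9000244140625, -173.10000610351562], [601.7999877929688, -123.0]]
```

View pics/w2.png

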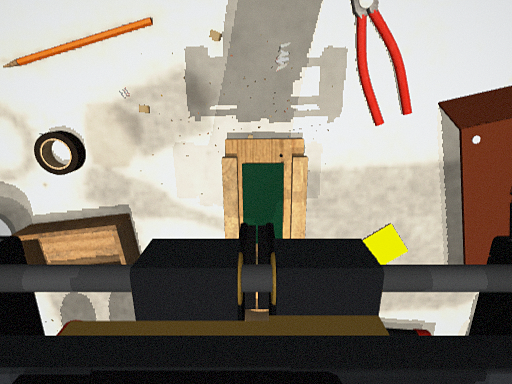

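The board's near top edge is at row 139, columns 226 to 303. The glass's near edge is at row 163, columns 242 to 283.

```bash
python3 - <<'E'
from h import *
d=np.load("pics/w2.npz");C=(cam("wrist")[0],d["R"],d["t"])
im=cv2.imread("pics/w2.png")
# wood colour profile down columns to find board end
h=cv2.cvtColor(im,cv2.COLOR_BGR2HSV)
w=cv2.inRange(h,(8,60,60),(25,255,255))
for col in (235,250,265,280,295):
    print(col,np.where(w[120:160,col])[0][:3]+120, im[132:146,col].tolist()[::2])
for row in (170,200,225): x=np.where(w[row,200:320])[0]+200;print(row,x[0],x[-1])
print(plane(C,[[226,139],[264,139],[303,139]],.021).round(4).tolist())
E
```

```text
235 [139 140 141] [[173, 191, 200], [136, 145, 153], [138, 150, 155], [94, 103, 107], [104, 163, 215], [107, 173, 225], [107, 170, 220]]
250 [134 135 136] [[166, 183, 190], [112, 136, 150], [127, 175, 201], [78, 107, 123], [87, 149, 201], [87, 146, 195], [96, 154, 206]]
265 [139 140 141] [[129, 141, 145], [139, 150, 159], [135, 152, 151], [84, 91, 97], [95, 154, 206], [101, 159, 209], [100, 159, 209]]
280 [139 140 141] [[174, 193, 200], [135, 148, 156], [139, 152, 156], [69, 78, 90], [77, 134, 189], [69, 122, 170], [72, 125, 173]]
295 [138 139 140] [[208, 215, 217], [171, 187, 194], [172, 189, 194], [72, 86, 99], [104, 167, 224], [94, 155, 210], [100, 158, 212]]
170 222 307
200 223 306
225 224 305
[[0.467, -0.1902, 0.021], [0.4679, -0.1448, 0.021], [0.4689, -0.0982, 0.021]]
```

```bash

python3 -m inch '{"translation":[[0.3,0.03,-0.3],[0.63,0.06,-0.6],[0.63,0.06,-0.95],[0.63,0.06,-0.95]],"rot":[[0,0,0],[0,0,0],[0,0,0],[0,0,0]],"jaw":[0,0,0,0]}' 
python3 -m inch '{"translation":[[0,0,-0.3],[0,0,-0.6],[0,0,-0.7],[0,0,-0.7]],"rot":[[0,0,0],[0,0,0],[0,0,0],[0,0,0]],"jaw":[0,0,0,0]}'
python3 -m inch '{"translation":[[0,0,-0.01],[0,0,-0.02],[0,0,-0.03],[0,0,-0.03]],"rot":[[0,0,0],[0,0,0],[0,0,0],[0,0,0]],"jaw":[0,0,0,0]}'
```

```text
time: 3.2
ee_pos: [0.5625, -0.1431, 0.1094]
eef_rot: [0.007, 1.0, -0.001, -0.005]
ft_force: [-0.6, 0.2, -0.2]
width: 0.001
time: 3.6
ee_pos: [0.5622, -0.1425, 0.0397]
eef_rot: [0.007, 1.0, -0.001, -0.006]
ft_force: [0.2, 0.6, -0.3]
width: 0.0004
time: 4.0
ee_pos: [0.5626, -0.1425, 0.0373]
eef_rot: [0.007, 1.0, -0.001, -0.005]
ft_force: [-0.2, 0.1, 0.1]
width: 0.0007
```

```bash

python3 -m inch '{"translation":[[0.02,-0.05,0],[0.02,-0.05,-0.01],[0.02,-0.05,-0.01]],"rot":[[0,0,0],[0,0,0],[0,0,0]],"jaw":[0,0,0]}' 
python3 -m inch '{"translation":[[0,0,-0.005],[0,0,-0.01],[0,0,-0.01]],"rot":[[0,0,0],[0,0,0],[0,0,0]],"jaw":[0,0,0]}'
```

```text
time: 4.3
ee_pos: [0.5645, -0.1479, 0.0362]
eef_rot: [0.007, 1.0, -0.001, -0.005]
ft_force: [-0.7, -1.1, -0.3]
width: 0.0004
time: 4.6
ee_pos: [0.5644, -0.1478, 0.035]
eef_rot: [0.007, 1.0, -0.001, -0.005]
ft_force: [-0.6, 0.8, 0.4]
width: 0.0005
```

```bash

python3 -m inch '{"translation":[[0,0,-0.005],[0,0,-0.005]],"rot":[[0,0,0],[0,0,0]],"jaw":[0,0]}'
```

```text
time: 4.8
ee_pos: [0.5643, -0.1477, 0.0344]
eef_rot: [0.007, 1.0, -0.001, -0.006]
ft_force: [0.7, -0.3, -0.8]
width: 0.0005
```

```bash

python3 -m inch '{"translation":[[0,0,-0.005],[0,0,-0.005]],"rot":[[0,0,0],[0,0,0]],"jaw":[0,0]}'
```

```text
time: 5.0
ee_pos: [0.5643, -0.1477, 0.0339]
eef_rot: [0.007, 1.0, -0.001, -0.006]
ft_force: [1.1, 0.3, 0.5]
width: 0.0006
```

```bash

python3 -m inch '{"translation":[[0,0,-0.004],[0,0,-0.004]],"rot":[[0,0,0],[0,0,0]],"jaw":[0,0]}'
```

```text
time: 5.2
ee_pos: [0.5643, -0.1477, 0.0334]
eef_rot: [0.007, 1.0, -0.001, -0.006]
ft_force: [-0.4, 0.0, -0.1]
width: -0.0001
```

```bash
for i in 1 ; do
python3 -m inch '{"translation":[[0,0,-0.004],[0,0,-0.004]],"rot":[[0,0,0],[0,0,0]],"jaw":[0,0]}' | grep -E 'pos|force'; done
```

```text
ee_pos: [0.5642, -0.1476, 0.033]
ft_force: [-0.7, 0.7, -0.5]
```

```bash

python3 -m inch '{"translation":[[0,0,-0.004],[0,0,-0.004]],"rot":[[0,0,0],[0,0,0]],"jaw":[0,0]}' | grep -E 'pos|force'
```

```text
ee_pos: [0.5642, -0.1476, 0.0325]
ft_force: [0.6, -0.6, -0.0]
```

```bash

python3 -m inch '{"translation":[[0,0,-0.003],[0,0,-0.003]],"rot":[[0,0,0],[0,0,0]],"jaw":[0,0]}' | grep -E 'pos|force'
```

```text
ee_pos: [0.5642, -0.1476, 0.0322]
ft_force: [0.0, -0.2, 0.0]
```

```bash

python3 -m inch '{"translation":[[0,0,-0.004],[0,0,-0.004]],"rot":[[0,0,0],[0,0,0]],"jaw":[0,0]}' | grep -E 'pos|force'
```

```text
ee_pos: [0.5641, -0.1476, 0.0317]
ft_force: [0.2, 0.1, 0.5]
```

```bash

python3 -m inch '{"translation":[[0,0,-0.004],[0,0,-0.004]],"rot":[[0,0,0],[0,0,0]],"jaw":[0,0]}' | grep -E 'pos|force'
python3 - <<'E'
from h import *
a=eyes.camera("scene");C=cam("scene");g=glass(a,C,.024);print(g[:2])
b=eyes.camera("side");cv2.imwrite("pics/c1.png",np.hstack([cv2.resize(a[150:310,240:400],(480,480)),cv2.resize(b[110:210,180:340],(320*5//5*1,480)) if 0 else cv2.resize(b[130:210,230:330],(320,256)).repeat(1,0) if 0 else cv2.resize(b[120:220,250:316],(317,480))]))
E
```

```text
ee_pos: [0.5641, -0.1476, 0.0312]
ft_force: [-1.2, -1.4, -0.5]
(array([ 970.99450684, -385.71331787]), (70.44933319091797, 105.07275390625))
```

View pics/c1.png

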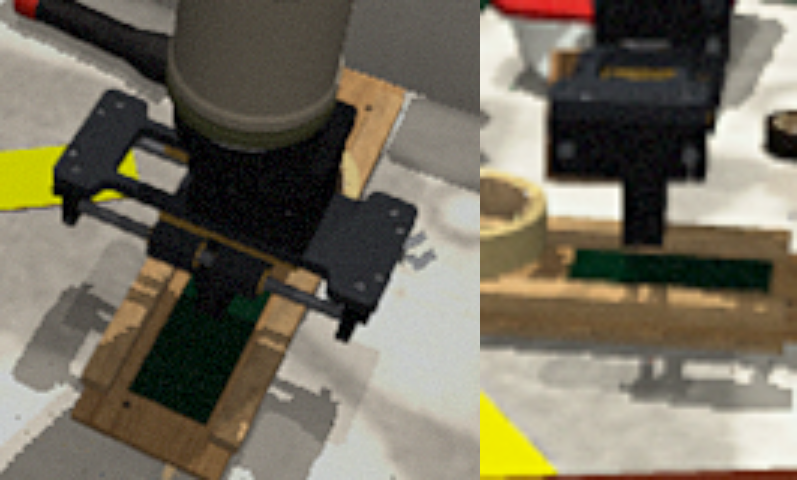

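The fingertips still look just above the glass in the side crop (tip at about (645,243), glass top at about (645,255)). Contact hasn't been made yet, so I keep creeping down.

```bash

python3 -m inch '{"translation":[[0,0,-0.005],[0,0,-0.005]],"rot":[[0,0,0],[0,0,0]],"jaw":[0,0]}' | grep -E 'pos|force'
```

```text
ee_pos: [0.5641, -0.1476, 0.0307]
ft_force: [0.5, -1.1, 0.3]
```

```bash

python3 -m inch '{"translation":[[0,0,-0.005],[0,0,-0.005]],"rot":[[0,0,0],[0,0,0]],"jaw":[0,0]}' | grep -E 'pos|force'
```

```text
ee_pos: [0.5641, -0.1476, 0.0301]
ft_force: [0.3, 0.6, 0.1]
```

```bash

python3 -m inch '{"translation":[[0,0,-0.005],[0,0,-0.005]],"rot":[[0,0,0],[0,0,0]],"jaw":[0,0]}' | grep -E 'pos|force'
```

```text
ee_pos: [0.564, -0.1476, 0.0295]
ft_force: [-0.1, -0.4, 0.0]
```

```bash

python3 -m inch '{"translation":[[0,0,-0.004],[0,0,-0.004]],"rot":[[0,0,0],[0,0,0]],"jaw":[0,0]}' | grep -E 'pos|force'
```

```text
ee_pos: [0.5639, -0.1476, 0.0291]
ft_force: [-0.8, -0.3, 0.6]
```

```bash

python3 -m inch '{"translation":[[0,0,-0.005],[0,0,-0.005]],"rot":[[0,0,0],[0,0,0]],"jaw":[0,0]}' | grep -E 'pos|force'
```

```text
ee_pos: [0.5639, -0.1476, 0.0285]
ft_force: [-0.5, 0.7, 0.5]
```

```bash

python3 -m inch '{"translation":[[0,0,-0.005],[0,0,-0.005]],"rot":[[0,0,0],[0,0,0]],"jaw":[0,0]}' | grep -E 'pos|force'
```

```text
ee_pos: [0.5638, -0.1475, 0.0279]
ft_force: [0.1, -0.1, -0.4]
```

```bash

python3 -m inch '{"translation":[[0,0,-0.005],[0,0,-0.005]],"rot":[[0,0,0],[0,0,0]],"jaw":[0,0]}' | grep -E 'pos|force'
```

```text
ee_pos: [0.5638, -0.1475, 0.0274]
ft_force: [0.3, 0.1, -0.4]
```

```bash

python3 -m inch '{"translation":[[0,0,-0.004],[0,0,-0.004]],"rot":[[0,0,0],[0,0,0]],"jaw":[0,0]}' | grep -E 'pos|force'
```

```text
ee_pos: [0.5638, -0.1475, 0.0269]
ft_force: [0.2, 0.0, 0.1]
```

```bash
python3 - <<'E'
from h import *
C=cam("side")
for z in (.015,.020,.024,.03,.035): print(z,proj(C,[[.564,-.1475,z]]).round(1),proj(C,[[.564,-.1225,z]]).round(1))
b=eyes.camera("side")
print(cv2.cvtColor(b,cv2.COLOR_BGR2GRAY)[164:182,278:292])
cv2.imwrite("pics/c2.png",cv2.resize(b[150:190,255:310],(770,560),interpolation=cv2.INTER_NEAREST))
E
```

```text
0.015 [[283.  179.1]] [[282.1 183.4]]
0.02 [[283.  177.3]] [[282.2 181.6]]
0.024 [[283.1 175.9]] [[282.2 180.1]]
0.03 [[283.1 173.8]] [[282.3 178. ]]
0.035 [[283.2 172. ]] [[282.3 176.1]]
[[255 177  23   9  10  22  16  16  16   5  32 187 212 203]
 [245 156  26  10  12  15  11   9  15   3  21 174 207 205]
 [160 100  13   9  14  10  16   7  20  18  12 110 152 155]
 [162 102  16   4   6  17  17  15   9  12  16  77  82  75]
 [143  89  23  11  15   9  15   8  12   8  30  87  96  91]
 [ 98  56  10   1   7  14  17  22  19   2  43  99 104 101]
 [101  60  20   3  26  12   9  19  14   1  47  91  96  92]
 [ 85  53  16  12  21   9  19  15  18   5  72  94  94  94]
 [ 47  22   0   9  12   7  10  11   5   1  68  81  74  79]
 [ 32  25  21  18  17  13   6  26  11  15  21  19  21  22]
 [ 30  24  18  13  15  15  14  24  16  13  16   7  10  10]
 [ 28  22  15  20  17  20  23   5  20  16  23  21  23  14]
 [ 26  26  20  25  21  17  15  17  22  18  16  15  20  18]
 [ 27  19  26  20  12   8  10  26   8   9  18  21  14  17]
 [ 40  13  15  18  11   9   5   3  14  12  12  11   1  11]
 [114  76  53  52  92 102 104  70  54  45  36  67  56  56]
 [179 132 100  96 157 176 173 124  89  85  77 133 130 134]
 [195 146 118 116 167 185 169 117 101  95  85 157 178 170]]
```

View pics/c2.png

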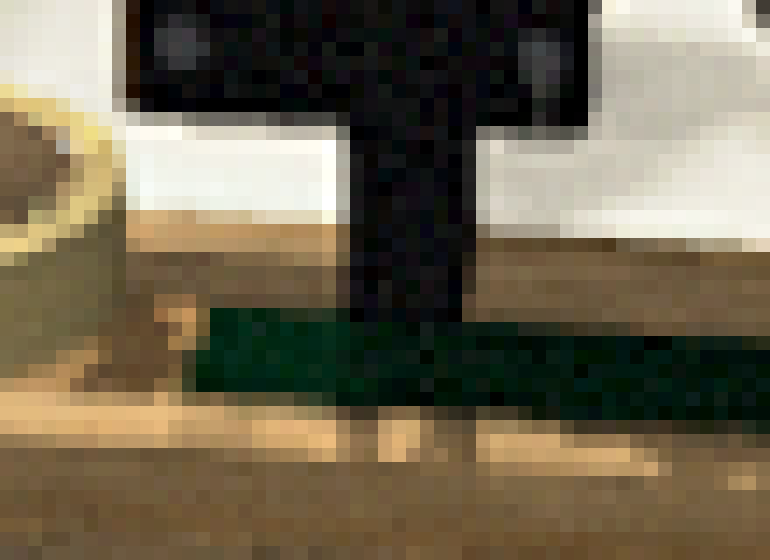

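The side crop puts the fingertip's bottom at row 173, where contact should be at about row 178. That leaves roughly 10 mm of gap, so the closed fingertips reach less far than nominal. I continue down carefully with force checks.

```bash

python3 -m inch '{"translation":[[0,0,-0.01],[0,0,-0.02],[0,0,-0.02]],"rot":[[0,0,0],[0,0,0],[0,0,0]],"jaw":[0,0,0]}' | grep -E 'pos|force'
```

```text
ee_pos: [0.5637, -0.1475, 0.0247]
ft_force: [-0.4, 0.3, 0.1]
```

```bash

python3 -m inch '{"translation":[[0,0,-0.006],[0,0,-0.006]],"rot":[[0,0,0],[0,0,0]],"jaw":[0,0]}' | grep -E 'pos|force'
```

```text
ee_pos: [0.5636, -0.1474, 0.024]
ft_force: [-0.9, 0.9, -0.9]
```

```bash

python3 -m inch '{"translation":[[0,0,-0.006],[0,0,-0.006]],"rot":[[0,0,0],[0,0,0]],"jaw":[0,0]}' | grep -E 'pos|force'
```

```text
ee_pos: [0.5635, -0.1474, 0.0233]
ft_force: [0.6, -0.5, 0.4]
```

```bash

python3 -m inch '{"translation":[[0,0,-0.006],[0,0,-0.006]],"rot":[[0,0,0],[0,0,0]],"jaw":[0,0]}' | grep -E 'pos|force'
```

```text
ee_pos: [0.5635, -0.1474, 0.0227]
ft_force: [0.7, 0.4, 0.3]
```

```bash

python3 -m inch '{"translation":[[0,0,-0.006],[0,0,-0.006]],"rot":[[0,0,0],[0,0,0]],"jaw":[0,0]}' | grep -E 'pos|force'
```

```text
ee_pos: [0.5634, -0.1474, 0.022]
ft_force: [0.0, 1.1, -0.3]
```

```bash

python3 -m inch '{"translation":[[0,0,-0.006],[0,0,-0.006]],"rot":[[0,0,0],[0,0,0]],"jaw":[0,0]}' | grep -E 'pos|force'
```

```text
ee_pos: [0.5634, -0.1474, 0.0213]
ft_force: [0.3, -0.1, 0.3]
```

```bash

python3 -m inch '{"translation":[[0,0,-0.006],[0,0,-0.006]],"rot":[[0,0,0],[0,0,0]],"jaw":[0,0]}' | grep -E 'pos|force'; python3 - <<'E'
from h import *
b=eyes.camera("side");print(b[168:182,280:288,1]-0);print(b[168:182,280:288,2]-0)
E
```

```text
ee_pos: [0.5633, -0.1474, 0.0206]
ft_force: [-0.0, 0.1, 1.3]
[[ 23  11  10   7   0   6   5   7]
 [ 13  11  23  12  17  24  10  18]
 [  9   6  22  17   8   9  17  10]
 [ 23   5  27  12  13  22   4  18]
 [ 27   0  24  13  16  21  10   0]
 [ 15   7  17  22   0   8  15   9]
 [  7  19   5   8   1  19  14   9]
 [ 22  15  22  14  22  18  21  17]
 [ 36  34  31  21  24  30  32  33]
 [ 36  22  23  21  20  27  18  22]
 [ 26  24  13  14  24  16  14  16]
 [ 55  56  88 103  68  51  56  38]
 [ 94  92 155 172 121  85  90  77]
 [115 108 162 181 128  94 101  97]]
[[ 22  14  13   6   0   3   0  10]
 [ 14  18  22  16  17  25  11  12]
 [ 14   7  22  20  13   8  12  17]
 [ 26   9  17  20   4  18   0  12]
 [ 31   0  20   9   6  23  13   5]
 [  7   9  26  19   4  13  16  11]
 [  0  25   6   4   0  20  13   8]
 [  5   7  19   0   7   4  19  22]
 [ 20  13   6   0   2  12  10   6]
 [  0   0   0   0   0   8   1   0]
 [  0   6   0   0   0   0   0   0]
 [ 61  62 112 125  84  58  64  45]
 [118 115 191 212 145 106 110  94]
 [144 139 200 227 161 118 123 120]]
```

```bash

python3 -m inch '{"translation":[[0,0,-0.005],[0,0,-0.005]],"rot":[[0,0,0],[0,0,0]],"jaw":[0,0]}' | grep -E 'pos|force'
```

```text
ee_pos: [0.5633, -0.1474, 0.0201]
ft_force: [-0.3, -0.2, 0.4]
```

```bash

python3 -m inch '{"translation":[[0,0,-0.005],[0,0,-0.005]],"rot":[[0,0,0],[0,0,0]],"jaw":[0,0]}' | grep -E 'pos|force'
```

```text
ee_pos: [0.5633, -0.1474, 0.0195]
ft_force: [-0.8, -0.2, 0.4]
```

```bash

python3 -m inch '{"translation":[[0,0,-0.005],[0,0,-0.005]],"rot":[[0,0,0],[0,0,0]],"jaw":[0,0]}' | grep -E 'pos|force'
```

```text
ee_pos: [0.5632, -0.1473, 0.0189]
ft_force: [0.1, -0.3, 0.2]
```

```bash

python3 -m inch '{"translation":[[0,0,-0.005],[0,0,-0.005]],"rot":[[0,0,0],[0,0,0]],"jaw":[0,0]}' | grep -E 'pos|force'
```

```text
ee_pos: [0.5632, -0.1473, 0.0183]
ft_force: [-0.3, 0.5, -0.1]
```

```bash

python3 -m inch '{"translation":[[0,0,-0.005],[0,0,-0.005]],"rot":[[0,0,0],[0,0,0]],"jaw":[0,0]}' | grep -E 'pos|force'
```

```text
ee_pos: [0.5631, -0.1473, 0.0178]
ft_force: [-0.1, 0.2, 0.7]
```

```bash

python3 -m inch '{"translation":[[0,0,-0.005],[0,0,-0.005]],"rot":[[0,0,0],[0,0,0]],"jaw":[0,0]}' | grep -E 'pos|force'
```

```text
ee_pos: [0.5631, -0.1473, 0.0172]
ft_force: [0.4, 0.0, -0.2]
```

```bash

python3 -m inch '{"translation":[[0,0,-0.004],[0,0,-0.004]],"rot":[[0,0,0],[0,0,0]],"jaw":[0,0]}' | grep -E 'pos|force'
```

```text
ee_pos: [0.563, -0.1473, 0.0167]
ft_force: [-0.3, 0.4, -0.0]
```

```bash

python3 -m inch '{"translation":[[0,0,-0.004],[0,0,-0.004]],"rot":[[0,0,0],[0,0,0]],"jaw":[0,0]}' | grep -E 'pos|force'
```

```text
ee_pos: [0.563, -0.1473, 0.0163]
ft_force: [0.1, 0.1, -0.1]
```

```bash

python3 -m inch '{"translation":[[0,0,-0.004],[0,0,-0.004]],"rot":[[0,0,0],[0,0,0]],"jaw":[0,0]}' | grep -E 'pos|force'; python3 - <<'E'
from h import *
b=eyes.camera("side");print(b[173:180,280:288,1].mean(1),b[173:180,280:288,2].mean(1))
E
```

```text
ee_pos: [0.5629, -0.1473, 0.0158]
ft_force: [-0.6, -0.6, -0.1]
[11.5   14.125 10.125 13.25  18.25  19.5   66.875] [11.5   15.5   10.875  9.     5.     0.75  80.625]
```

```bash

python3 -m inch '{"translation":[[0,0,-0.004],[0,0,-0.004]],"rot":[[0,0,0],[0,0,0]],"jaw":[0,0]}' | grep -E 'pos|force'
```

```text
ee_pos: [0.5629, -0.1472, 0.0154]
ft_force: [-0.2, 1.0, 0.8]
```

```bash

python3 -m inch '{"translation":[[0,0,-0.004],[0,0,-0.004]],"rot":[[0,0,0],[0,0,0]],"jaw":[0,0]}' | grep -E 'pos|force'
```

```text
ee_pos: [0.5629, -0.1473, 0.0149]
ft_force: [0.4, -0.3, 0.1]
```

```bash

python3 -m inch '{"translation":[[0,0,-0.004],[0,0,-0.004]],"rot":[[0,0,0],[0,0,0]],"jaw":[0,0]}' | grep -E 'pos|force'
```

```text
ee_pos: [0.5628, -0.1472, 0.0144]
ft_force: [0.4, 0.0, -0.3]
```

```bash

python3 -m inch '{"translation":[[0,0,-0.003],[0,0,-0.003]],"rot":[[0,0,0],[0,0,0]],"jaw":[0,0]}' | grep -E 'pos|force'
```

```text
ee_pos: [0.5629, -0.1472, 0.0141]
ft_force: [-0.2, 0.8, 0.1]
```

```bash

python3 -m inch '{"translation":[[0,0,-0.003],[0,0,-0.003]],"rot":[[0,0,0],[0,0,0]],"jaw":[0,0]}' | grep -E 'pos|force'
```

```text
ee_pos: [0.5628, -0.1472, 0.0137]
ft_force: [-1.3, 0.8, -0.5]
```

```bash

python3 -m inch '{"translation":[[0,0,-0.003],[0,0,-0.003]],"rot":[[0,0,0],[0,0,0]],"jaw":[0,0]}' | grep -E 'pos|force'
```

```text
ee_pos: [0.5628, -0.1472, 0.0136]
ft_force: [-0.6, 0.3, 1.2]
```

```bash

python3 -m inch '{"translation":[[0,0,-0.003],[0,0,-0.003]],"rot":[[0,0,0],[0,0,0]],"jaw":[0,0]}' | grep -E 'pos|force'
```

```text
ee_pos: [0.5628, -0.1473, 0.0136]
ft_force: [-1.7, 0.9, 5.3]
```

```bash

python3 -m inch '{"translation":[[0,0,-0.003],[0,0,-0.003]],"rot":[[0,0,0],[0,0,0]],"jaw":[0,0]}' | grep -E 'pos|force'
```

```text
ee_pos: [0.5628, -0.1472, 0.0136]
ft_force: [-2.3, 0.1, 5.2]
```

```bash

python3 -m inch '{"translation":[[0,0,-0.003],[0,0,-0.003]],"rot":[[0,0,0],[0,0,0]],"jaw":[0,0]}' ; python3 - <<'E'
from h import *
a=eyes.camera("side");cv2.imwrite("pics/c3.png",cv2.resize(a[150:190,255:310],(770,560),interpolation=cv2.INTER_NEAREST))
s=r.read_state();print(s["joint_torque"],s["torque"])
E
```

```text
time: 13.15
ee_pos: [0.5629, -0.1472, 0.0136]
eef_rot: [0.007, 1.0, -0.0, -0.007]
ft_force: [-1.9, 0.4, 5.7]
width: 0.0007
[ 4.81616089e-02 -5.60072172e+01  8.23769689e+00 -3.07604563e+01
  3.59562517e-02 -7.07781259e-01 -3.75506992e-03] [ 0.22007608  0.52979719 -0.01378317]
```

View pics/c3.png

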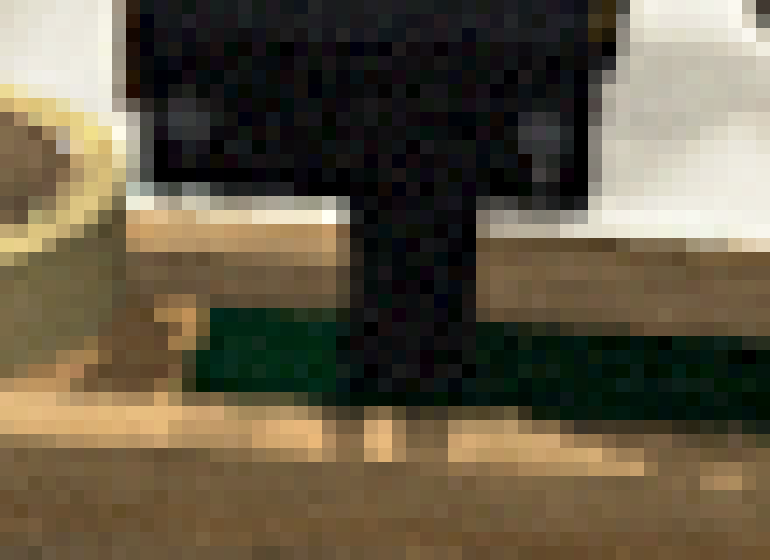

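Contact is made at 5.7 N, and the crop shows the fingertip on the glass (row ~177). I press slightly more and start the slide.

```bash

python3 -m inch '{"translation":[[0,0,-0.005],[-0.02,0,-0.005],[-0.05,0,-0.005],[-0.08,0,-0.005],[-0.1,0,-0.005]],"rot":[[0,0,0],[0,0,0],[0,0,0],[0,0,0],[0,0,0]],"jaw":[0,0,0,0,0]}'
python3 - <<'E'
from h import *
im=eyes.camera("wrist");a=eyes.camera("scene");C=cam("scene")
h=cv2.cvtColor(a,cv2.COLOR_BGR2HSV);m=cv2.inRange(h,(55,100,15),(95,255,140));m[:,:230]=0;m[:,400:]=0
ys,xs=np.where(m>0);P=plane(C,np.c_[xs,ys],.024);print(len(P),np.percentile(P[:,0],[1,50,99]).round(4),np.percentile(P[:,1],[2,98]).round(4))
E
```

```text
time: 13.7
ee_pos: [0.5533, -0.1473, 0.0136]
eef_rot: [0.007, 1.0, -0.001, -0.006]
ft_force: [2.1, -0.6, 4.8]
width: 0.0003
700 [0.4881 0.5248 1.3005] [-0.1709  0.0504]
```

```bash

python3 -m inch '{"translation":[[0,0,-0.006],[-0.04,0,-0.006],[-0.08,0,-0.006],[-0.12,0,-0.006],[-0.16,0,-0.006],[-0.2,0,-0.006]],"rot":[[0,0,0],[0,0,0],[0,0,0],[0,0,0],[0,0,0],[0,0,0]],"jaw":[0,0,0,0,0,0]}'
cat > chk.py <<'E'
from h import *
def near(cam_,z=.024):
    C=cam(cam_);a=eyes.camera(cam_)
    h=cv2.cvtColor(a,cv2.COLOR_BGR2HSV);m=cv2.inRange(h,(55,100,15),(95,255,140))
    if cam_=="scene": m[:,:230]=0;m[:,400:]=0
    m=cv2.morphologyEx(m,cv2.MORPH_OPEN,np.ones((3,3),np.uint8))
    ys,xs=np.where(m>0);P=plane(C,np.c_[xs,ys],z)[:,:2]
    P=P[(P[:,0]<.62)&(abs(P[:,1]+.147)<.06)]
    e=[P[abs(P[:,1]-y)<.004,0].min() for y in (-.167,-.157,-.147,-.137,-.127)]
    return np.round(e,4),np.percentile(P[:,1],[1,99]).round(4),a
if __name__=="__main__":
    print(near("scene")[:2])
E
python3 chk.py
```

```text
time: 14.4
ee_pos: [0.5337, -0.1475, 0.0135]
eef_rot: [0.007, 1.0, -0.001, -0.006]
ft_force: [3.6, 0.5, 5.8]
width: 0.0004Traceback (most recent call last):
  File "chk.py", line 12, in <module>
    print(near("scene")[:2])
          ~~~~^^^^^^^^^
  File "chk.py", line 9, in near
    e=[P[abs(P[:,1]-y)<.004,0].min() for y in (-.167,-.157,-.147,-.137,-.127)]
       ~~~~~~~~~~~~~~~~~~~~~~~~~~~^^
    return umr_minimum(a, axis, None, out, keepdims, initial, where)
ValueError: zero-size array to reduction operation minimum which has no identity
```

```bash
sed -i 's/e=\[.*/e=[P[abs(P[:,1]-y)<.004,0].min(initial=9) for y in (-.167,-.157,-.147,-.137,-.127)]/' chk.py; python3 chk.py
```

```text
(array([0.4967, 0.4822, 0.4859, 0.4771, 0.4739]), array([-0.1642, -0.1239]))
```

```bash
python3 - <<'E'
from h import *
a=eyes.camera("scene");w=eyes.camera("wrist")
cv2.imwrite("pics/c4.png",np.hstack([cv2.resize(a[210:310,255:355],(400,400)),cv2.resize(w[120:260,186:326],(400,400))]))
E
```

View pics/c4.png

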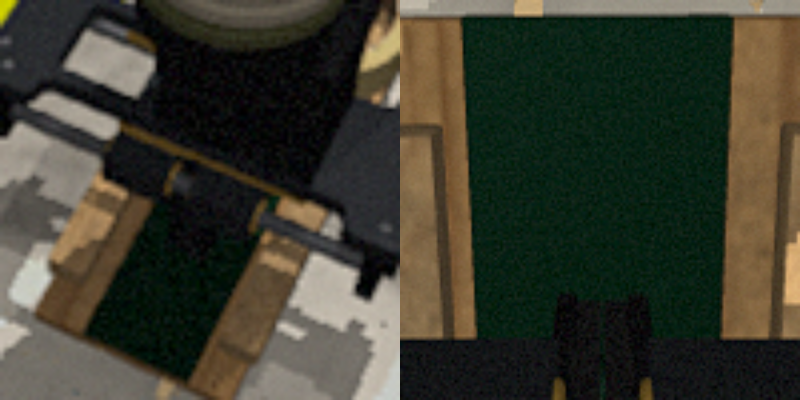

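The wrist crop shows the glass straight between the battens, with its near edge level with the board's end and no slip. I need about 40 mm more.

```bash

python3 -m inch '{"translation":[[0,0,-0.006],[-0.04,0,-0.006],[-0.08,0,-0.006],[-0.12,0,-0.006],[-0.16,0,-0.006],[-0.2,0,-0.006]],"rot":[[0,0,0],[0,0,0],[0,0,0],[0,0,0],[0,0,0],[0,0,0]],"jaw":[0,0,0,0,0,0]}'
python3 -m inch '{"translation":[[0,0,-0.006],[-0.04,0,-0.006],[-0.08,0,-0.006],[-0.12,0,-0.006],[-0.16,0,-0.006],[-0.2,0,-0.006]],"rot":[[0,0,0],[0,0,0],[0,0,0],[0,0,0],[0,0,0],[0,0,0]],"jaw":[0,0,0,0,0,0]}'
python3 - <<'E'
from h import *
C=cam("wrist");w=eyes.camera("wrist");np.savez("pics/w3.npz",R=C[1],t=C[2]);cv2.imwrite("pics/w3.png",w)
h=cv2.cvtColor(w,cv2.COLOR_BGR2HSV)
g=cv2.inRange(h,(55,100,15),(95,255,140));b=cv2.inRange(h,(8,60,60),(25,255,255))
for c in (215,225,235,245,255,265,275): 
  print(c,np.where(g[:,c])[0][:3])
for c in (195,200,205,300,306,312): print(c,np.where(b[90:,c])[0][:4]+90)
for row in (130,150,180,200): x=np.where(g[row])[0]; print(row,x[[0,-1]] if len(x) else 0)
E
```

```text
time: 15.2
ee_pos: [0.5138, -0.1476, 0.0135]
eef_rot: [0.007, 1.0, -0.001, -0.005]
ft_force: [3.8, 0.1, 6.5]
width: 0.0006
time: 15.8
ee_pos: [0.4945, -0.1477, 0.0135]
eef_rot: [0.007, 1.0, -0.001, -0.004]
ft_force: [2.4, -0.6, 6.0]
width: 0.0003
215 [126 127 128]
225 [126 127 128]
235 [126 127 128]
245 [126 127 128]
255 [127 128 129]
265 [127 128 129]
275 [126 127 128]
195 [147 148 191 192]
200 [170 171 188 189]
205 [191 192 193 194]
300 [191 192 193 194]
306 [128 129 130 131]
312 [114 191 192 193]
130 [208 301]
150 [209 300]
180 [210 299]
200 [211 298]
```

```bash
python3 -m inch '{"translation":[[0,0,0.05],[0,0,0.3],[-0.1,0,0.6],[-0.46,0,0.7],[-0.46,0,0.7]],"rot":[[0,0,0],[0,0,0],[0,0,0],[0,0,0],[0,0,0]],"jaw":[0,0,60,80,80]}'
python3 - <<'E'
from h import *
d=np.load("pics/w3.npz");K=cam("wrist")[0]
for bias in (0,.01,.021):
    R,t=d["R"],d["t"]; o=-R.T@t+[0,0,bias]; C=(K,R,-R@o)
    g=plane(C,[[208,130],[301.5,130],[211,200],[298.5,200],[256,126]],.024);b=plane(C,[[206,190.5],[306,190.5]],.021)
    print(bias,np.linalg.norm(g[1]-g[0]).round(4),np.linalg.norm(g[3]-g[2]).round(4),g[4].round(4),b.round(4).tolist())
C=cam("wrist");w=eyes.camera("wrist");cv2.imwrite("pics/w4.png",w);np.savez("pics/w4.npz",R=C[1],t=C[2])
b=eyes.camera("side");cv2.imwrite("pics/c5.png",np.hstack([cv2.resize(b[90:200,240:340],(500,550)),cv2.resize(w[100:384,130:384],(280,313))[:550].copy() if 0 else np.zeros((550,0,3),np.uint8)]))
cv2.imwrite("pics/c5.png",np.hstack([cv2.resize(b[100:200,240:340],(384,384)),w[:, 60:460]]))
E
```

```text
time: 16.35
ee_pos: [0.4449, -0.1483, 0.0844]
eef_rot: [0.009, 1.0, 0.0, -0.005]
ft_force: [-0.4, -1.0, 0.0]
width: 0.0171
0 0.0501 0.0501 [ 0.4286 -0.1469  0.024 ] [[0.465, -0.1764, 0.021], [0.4659, -0.1186, 0.021]]
0.01 0.0531 0.0532 [ 0.4294 -0.1469  0.024 ] [[0.4679, -0.1782, 0.021], [0.4689, -0.1169, 0.021]]
0.021 0.0565 0.0565 [ 0.4303 -0.1469  0.024 ] [[0.4712, -0.1801, 0.021], [0.4722, -0.1151, 0.021]]
```

View pics/c5.png

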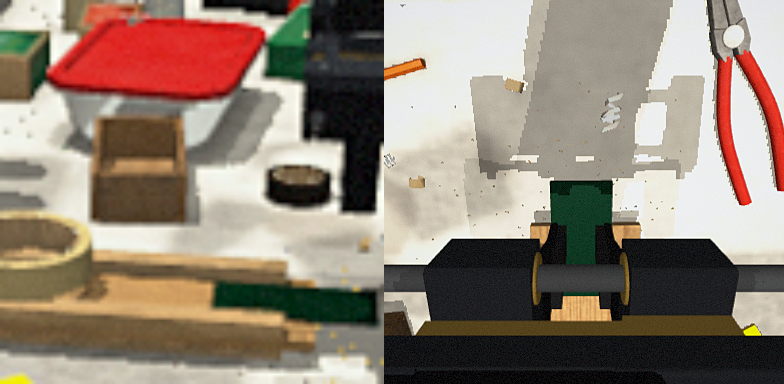

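```bash
python3 -m inch '{"translation":[[0,0,0],[0,0,0],[0,0,0],[0,0,0],[0,0,0],[0,0,0]],"rot":[[0,0,0],[0,0,0],[0,0,0],[0,0,0],[0,0,0],[0,0,0]],"jaw":[80,80,80,80,80,80]}'
python3 - <<'E'
from h import *
C=cam("side");b=eyes.camera("side");w=eyes.camera("wrist")
for z in (.06,.07,.08,.09,.1): print(z,proj(C,[[.4449,-.148+.045,z],[.4449,-.148-.045,z]]).round(1).tolist())
cv2.imwrite("pics/c6.png",np.hstack([cv2.resize(b[110:190,290:370],(480,480),interpolation=cv2.INTER_NEAREST),cv2.resize(w[130:338,180:336],(320,427))[:480] if 0 else cv2.resize(w[150:330,196:316],(320,480))]))
E
```

```text
time: 17.05
ee_pos: [0.4475, -0.1475, 0.0835]
eef_rot: [0.008, 1.0, -0.0, -0.004]
ft_force: [0.7, 0.1, 0.2]
width: 0.0722
0.06 [[332.0, 172.9], [331.2, 158.4]]
0.07 [[332.4, 169.1], [331.5, 154.8]]
0.08 [[332.7, 165.2], [331.9, 151.2]]
0.09 [[333.1, 161.2], [332.2, 147.5]]
0.1 [[333.4, 157.3], [332.5, 143.8]]
```

View pics/c6.png

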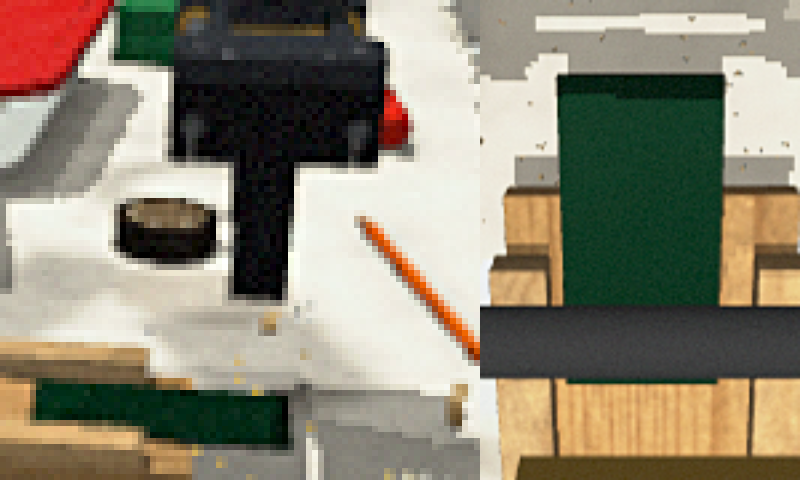

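The near fingertip's bottom is at row 159.7, which puts it at z ≈ 0.094 with the TCP at 0.0835. So the tips really end about 10 mm behind the reported TCP, which agrees with the touch. For a grip with the tips at about 12 mm, I lower the TCP to 0.002.

```bash
python3 -m inch '{"translation":[[0,0,-0.3],[0,0,-0.5],[0,0,-0.7],[0,0,-0.7]],"rot":[[0,0,0],[0,0,0],[0,0,0],[0,0,0]],"jaw":[80,80,80,80]}'
```

```text
time: 17.55
ee_pos: [0.4457, -0.1472, 0.0117]
eef_rot: [0.008, 1.0, -0.0, -0.006]
ft_force: [-0.6, 0.3, -0.9]
width: 0.0801
```

```bash
python3 -m inch '{"translation":[[0,0,-0.05],[0,0,-0.1],[0,0,-0.1]],"rot":[[0,0,0],[0,0,0],[0,0,0]],"jaw":[80,80,80]}'
```

```text
time: 17.85
ee_pos: [0.4457, -0.1472, 0.0017]
eef_rot: [0.008, 1.0, -0.0, -0.006]
ft_force: [-0.4, -0.5, -0.4]
width: 0.0799
```

```bash
python3 -m inch '{"translation":[[0,0,0],[0,0,0],[0,0,0],[0,0,0],[0,0,0],[0,0,0],[0,0,0],[0,0,0]],"rot":[[0,0,0],[0,0,0],[0,0,0],[0,0,0],[0,0,0],[0,0,0],[0,0,0],[0,0,0]],"jaw":[60,55,50,48,46,45,45,45]}' 25
```

```text
time: 18.65
ee_pos: [0.4458, -0.1472, 0.0017]
eef_rot: [0.008, 1.0, -0.0, -0.006]
ft_force: [-0.1, -0.0, 1.0]
width: 0.0503
```

```bash
python3 -m inch '{"translation":[[0,0,0.03],[0,0,0.07],[0,0,0.15],[0,0,0.25],[0,0,0.35],[0,0,0.35],[0,0,0.35]],"rot":[[0,0,0],[0,0,0],[0,0,0],[0,0,0],[0,0,0],[0,0,0],[0,0,0]],"jaw":[45,45,45,45,45,45,45]}'
python3 - <<'E'
from h import *
C=cam("wrist");w=eyes.camera("wrist");cv2.imwrite("pics/w5.png",w);b=eyes.camera("side");cv2.imwrite("pics/s5.png",b)
h=cv2.cvtColor(w,cv2.COLOR_BGR2HSV);g=cv2.inRange(h,(55,100,15),(95,255,140))
z=r.read_state()["ee_pos"][2]+.0104+.0105+.0015
for c in (225,240,255,270,285): print(c,np.where(g[:,c])[0][:2],plane(C,[[c,np.where(g[:,c])[0][0]]],z).round(4))
for row in (140,160,180,200,220,240): x=np.where(g[row])[0]; print(row,x[[0,-1]] if len(x) else 0)
h=cv2.cvtColor(b,cv2.COLOR_BGR2HSV);g=cv2.inRange(h,(55,100,8),(95,255,140))[120:200,250:345]
n,l,s,c=cv2.connectedComponentsWithStats(g);i=1+np.argmax(s[1:,4]);ys,xs=np.where(l==i)
print(s[i]);print([(x+250,ys[xs==x].min()+120,ys[xs==x].max()+120) for x in range(xs.min(),xs.max(),6)])
for xx in(.43,.48,.535): print(proj(cam("side"),[[xx,-.122,.057],[xx,-.173,.057]]).round(1).tolist())
E
```

```text
time: 19.35
ee_pos: [0.4461, -0.1471, 0.0371]
eef_rot: [0.008, 1.0, -0.0, -0.006]
ft_force: [0.4, 0.6, -0.9]
width: 0.05
225 [218 219] [[ 0.4282 -0.1638  0.0589]]
240 [217 218] [[ 0.4277 -0.1557  0.0589]]
255 [217 218] [[ 0.4278 -0.1475  0.0589]]
270 [218 219] [[ 0.4285 -0.1394  0.0589]]
285 [219 220] [[ 0.4293 -0.1313  0.0589]]
140 0
160 0
180 0
200 0
220 [211 302]
240 [ 76 409]
[ 46  41  32  10 245]
[(296, np.int64(165), np.int64(168)), (302, np.int64(162), np.int64(169)), (308, np.int64(162), np.int64(169)), (314, np.int64(162), np.int64(169)), (320, np.int64(163), np.int64(170)), (326, np.int64(163), np.int64(170))]
[[338.0, 171.1], [337.3, 162.9]]
[[317.0, 170.0], [317.3, 161.8]]
[[294.3, 168.8], [295.6, 160.7]]
```

The glass is held level: its rows in the side view match the predicted top face, and the near end is 18 mm behind the TCP. I raise it and carry it to the shield.

```bash

python3 -m inch '{"translation":[[0,0,0.15],[0,0.05,0.35],[0,0.25,0.6],[-0.02,0.5,0.7],[-0.04,0.77,0.7],[-0.04,0.77,0.7]],"rot":[[0,0,0],[0,0,0],[0,0,0.02],[0,0,0.04],[0,0,0.05],[0,0,0.05]],"jaw":[45,45,45,45,45,45]}' | grep pos
python3 -m inch '{"translation":[[-0.02,0.25,0],[-0.03,0.5,0],[-0.04,0.77,0]],"rot":[[0,0,0.02],[0,0,0.04],[0,0,0.05]],"jaw":[45,45,45]}' | grep pos
python3 -m inch '{"translation":[[-0.02,0.25,0],[-0.03,0.5,0],[-0.04,0.77,0]],"rot":[[0,0,0.02],[0,0,0.04],[0,0,0.05]],"jaw":[45,45,45]}' | grep pos
python3 -m inch '{"translation":[[-0.02,0.25,0],[-0.03,0.5,0],[-0.04,0.7,0],[-0.04,0.76,0],[-0.04,0.76,0],[-0.04,0.76,0]],"rot":[[0,0,0.02],[0,0,0.04],[0,0,0.055],[0,0,0.055],[0,0,0.055],[0,0,0.055]],"jaw":[45,45,45,45,45,45]}'
```

```text
ee_pos: [0.4415, -0.0668, 0.1064]
ee_pos: [0.4371, 0.0103, 0.1059]
ee_pos: [0.4329, 0.0874, 0.1054]
time: 21.25
ee_pos: [0.429, 0.1624, 0.1052]
eef_rot: [-0.101, 0.995, -0.001, -0.007]
ft_force: [-0.3, -1.0, -0.8]
width: 0.0504
```

```bash
python3 - <<'E'
from h import *
C=cam("wrist");w=eyes.camera("wrist");cv2.imwrite("pics/w6.png",w)
h=cv2.cvtColor(w,cv2.COLOR_BGR2HSV)
wh=cv2.inRange(h,(0,0,170),(180,70,255));n,l,s,c=cv2.connectedComponentsWithStats(wh)
for k in range(1,n):
    if 15<s[k,4]<250: print(c[k].round(1),s[k,4],plane(C,c[k],.045).round(4))
g=cv2.inRange(h,(55,100,12),(95,255,140))
n,l,s,c=cv2.connectedComponentsWithStats(g);i=1+np.argmax(s[1:,4]);print(s[i])
ys,xs=np.where(l==i)
z=r.read_state()["ee_pos"][2]+.0193+.003
for cc in range(xs.min()+5,xs.max()-4,12): print(cc,plane(C,[[cc,ys[xs==cc].min()]],z)[0].round(4))
E
```

```text
[57.2 29.1] 16 [[ 0.332  -0.0004  0.045 ]]
[210.3 151.9] 30 [[0.3962 0.1189 0.045 ]]
[202.1 165.6] 135 [[0.4083 0.1142 0.045 ]]
[300.5 165.5] 67 [[0.3926 0.1907 0.045 ]]
[459.4 229.7] 80 [[0.4194 0.3354 0.045 ]]
[162.1 230.2] 79 [[0.47   0.0895 0.045 ]]
[ 40.1 306.9] 129 [[ 0.5679 -0.011   0.045 ]]
[472.2 309.4] 67 [[0.4915 0.3771 0.045 ]]
[ 210  217   94   48 4171]
215 [0.4161 0.1369 0.1276]
227 [0.4148 0.1432 0.1276]
239 [0.4129 0.1495 0.1276]
251 [0.4116 0.1559 0.1276]
263 [0.4109 0.1623 0.1276]
275 [0.4096 0.1687 0.1276]
287 [0.4088 0.1752 0.1276]
```

```bash

python3 -m inch '{"translation":[[0,-0.03,-0.1],[0,-0.03,-0.3],[0,-0.03,-0.5],[0,-0.03,-0.57],[0,-0.03,-0.57],[0,-0.03,-0.57]],"rot":[[0,0,0.012],[0,0,0.012],[0,0,0.012],[0,0,0.012],[0,0,0.012],[0,0,0.012]],"jaw":[45,45,45,45,45,45]}'
```

```text
time: 21.9
ee_pos: [0.4294, 0.1591, 0.0488]
eef_rot: [-0.107, 0.994, -0.001, -0.007]
ft_force: [-0.6, -0.6, -0.5]
width: 0.0503
```

```bash

python3 -m inch '{"translation":[[0,0,-0.01],[0,0,-0.02],[0,0,-0.02]],"rot":[[0,0,0],[0,0,0],[0,0,0]],"jaw":[45,45,45]}'
```

```text
time: 22.2
ee_pos: [0.4297, 0.1591, 0.0471]
eef_rot: [-0.107, 0.994, -0.001, -0.007]
ft_force: [-0.7, 1.3, -1.2]
width: 0.0501
```

```bash

python3 -m inch '{"translation":[[0,0,-0.005],[0,0,-0.01],[0,0,-0.01]],"rot":[[0,0,0],[0,0,0],[0,0,0]],"jaw":[45,45,45]}'
```

```text
time: 22.5
ee_pos: [0.4296, 0.1592, 0.046]
eef_rot: [-0.107, 0.994, -0.001, -0.007]
ft_force: [-0.2, -0.0, -1.2]
width: 0.0503
```

```bash

python3 -m inch '{"translation":[[0,0,-0.008],[0,0,-0.01],[0,0,-0.01]],"rot":[[0,0,0],[0,0,0],[0,0,0]],"jaw":[45,45,45]}' | grep -E 'pos|force'
```

```text
ee_pos: [0.4296, 0.1591, 0.045]
ft_force: [0.1, 0.1, -1.0]
```

```bash

python3 -m inch '{"translation":[[0,0,-0.005],[0,0,-0.005]],"rot":[[0,0,0],[0,0,0]],"jaw":[45,45]}' | grep -E 'pos|force'
```

```text
ee_pos: [0.4295, 0.1591, 0.0444]
ft_force: [-1.2, -0.7, -1.3]
```

```bash

python3 -m inch '{"translation":[[0,0,-0.005],[0,0,-0.005]],"rot":[[0,0,0],[0,0,0]],"jaw":[45,45]}' | grep -E 'pos|force'
```

```text
ee_pos: [0.4295, 0.1591, 0.0438]
ft_force: [-0.4, 0.1, -0.9]
```

```bash

python3 -m inch '{"translation":[[0,0,-0.004],[0,0,-0.004]],"rot":[[0,0,0],[0,0,0]],"jaw":[45,45]}' | grep -E 'pos|force'
```

```text
ee_pos: [0.4295, 0.1591, 0.0434]
ft_force: [-1.0, -0.5, -0.7]
```

```bash

python3 -m inch '{"translation":[[0,0,-0.004],[0,0,-0.004]],"rot":[[0,0,0],[0,0,0]],"jaw":[45,45]}' | grep -E 'pos|force'
```

```text
ee_pos: [0.4295, 0.1591, 0.043]
ft_force: [0.8, 0.2, -0.2]
```

```bash

python3 -m inch '{"translation":[[0,0,-0.003],[0,0,-0.003]],"rot":[[0,0,0],[0,0,0]],"jaw":[45,45]}' | grep -E 'pos|force'
```

```text
ee_pos: [0.4295, 0.1591, 0.0427]
ft_force: [-0.3, -0.6, 0.2]
```

```bash

python3 -m inch '{"translation":[[0,0,-0.003],[0,0,-0.003]],"rot":[[0,0,0],[0,0,0]],"jaw":[45,45]}' | grep -E 'pos|force'
```

```text
ee_pos: [0.4295, 0.1591, 0.0424]
ft_force: [-0.1, 0.6, -0.2]
```

```bash

python3 -m inch '{"translation":[[0,0,0.006],[0.04,0.01,0.006],[0.08,0.02,0.006],[0.12,0.035,0.006],[0.16,0.045,0.006],[0.2,0.055,0.006],[0.2,0.055,0.006]],"rot":[[0,0,0],[0,0,0],[0,0,0],[0,0,0],[0,0,0],[0,0,0],[0,0,0]],"jaw":[45,45,45,45,45,45,45]}'
```

```text
time: 24.7
ee_pos: [0.4497, 0.1643, 0.0428]
eef_rot: [-0.107, 0.994, -0.001, -0.007]
ft_force: [-0.6, -1.8, -0.4]
width: 0.0498
```

```bash

python3 -m inch '{"translation":[[0.02,0.004,0],[0.04,0.008,0.001],[0.06,0.013,0.001],[0.08,0.017,0.001],[0.1,0.022,0.001],[0.1,0.022,0.001]],"rot":[[0,0,0],[0,0,0],[0,0,0],[0,0,0],[0,0,0],[0,0,0]],"jaw":[45,45,45,45,45,45]}'
```

```text
time: 25.3
ee_pos: [0.4601, 0.1663, 0.0429]
eef_rot: [-0.106, 0.994, -0.001, -0.007]
ft_force: [0.2, -3.0, -0.7]
width: 0.05
```

```bash

python3 -m inch '{"translation":[[0.02,0.002,0],[0.04,0.005,0.001],[0.06,0.008,0.001],[0.08,0.012,0.001],[0.08,0.012,0.001]],"rot":[[0,0,0],[0,0,0],[0,0,0],[0,0,0],[0,0,0]],"jaw":[45,45,45,45,45]}'
```

```text
time: 25.8
ee_pos: [0.4682, 0.1676, 0.0429]
eef_rot: [-0.107, 0.994, -0.001, -0.007]
ft_force: [-1.5, -2.6, -0.9]
width: 0.0497
```

```bash

python3 -m inch '{"translation":[[0.02,0.004,0],[0.04,0.008,0.001],[0.06,0.012,0.001],[0.06,0.012,0.001]],"rot":[[0,0,0],[0,0,0],[0,0,0],[0,0,0]],"jaw":[45,45,45,45]}'
```

```text
time: 26.2
ee_pos: [0.4746, 0.1689, 0.043]
eef_rot: [-0.107, 0.994, -0.001, -0.007]
ft_force: [-0.6, -2.0, -1.2]
width: 0.0501
```

```bash

python3 -m inch '{"translation":[[0.02,0.004,0],[0.04,0.008,0],[0.06,0.012,0],[0.06,0.012,0]],"rot":[[0,0,0],[0,0,0],[0,0,0],[0,0,0]],"jaw":[45,45,45,45]}' | grep -E 'pos|force'
```

```text
ee_pos: [0.481, 0.1702, 0.043]
ft_force: [-0.7, -1.4, -1.5]
```

```bash

python3 -m inch '{"translation":[[0.02,0.004,0],[0.04,0.008,0],[0.06,0.012,0],[0.06,0.012,0]],"rot":[[0,0,0],[0,0,0],[0,0,0],[0,0,0]],"jaw":[45,45,45,45]}' | grep -E 'pos|force|width|rot'
```

```text
ee_pos: [0.4874, 0.1715, 0.0431]
eef_rot: [-0.107, 0.994, -0.001, -0.007]
ft_force: [-1.9, -2.8, 0.1]
width: 0.0499
```

```bash

python3 -m inch '{"translation":[[0.02,0.004,-0.001],[0.04,0.008,-0.001],[0.06,0.012,-0.001],[0.06,0.012,-0.001]],"rot":[[0,0,0],[0,0,0],[0,0,0],[0,0,0]],"jaw":[45,45,45,45]}' | grep -E 'pos|force|width|rot'
```

```text
ee_pos: [0.4938, 0.1729, 0.043]
eef_rot: [-0.107, 0.994, -0.001, -0.006]
ft_force: [-1.9, -2.0, 0.5]
width: 0.0501
```

```bash

python3 -m inch '{"translation":[[0.02,0.004,-0.001],[0.04,0.008,-0.001],[0.04,0.008,-0.001]],"rot":[[0,0,0],[0,0,0],[0,0,0]],"jaw":[45,45,45]}' | grep -E 'pos|force|width|rot'
```

```text
ee_pos: [0.4982, 0.1738, 0.043]
eef_rot: [-0.107, 0.994, -0.001, -0.006]
ft_force: [-1.5, -1.9, -0.3]
width: 0.0501
```

```bash

python3 -m inch '{"translation":[[0.01,0.002,-0.001],[0.02,0.004,-0.001],[0.02,0.004,-0.001]],"rot":[[0,0,0],[0,0,0],[0,0,0]],"jaw":[45,45,45]}' | grep -E 'pos|force|width'
```

```text
ee_pos: [0.5003, 0.1742, 0.0429]
ft_force: [-1.8, -2.4, -0.3]
width: 0.0497
```

```bash

python3 -m inch '{"translation":[[0.01,0.002,-0.001],[0.01,0.002,-0.001]],"rot":[[0,0,0],[0,0,0]],"jaw":[45,45]}' | grep -E 'pos|force|width'
```

```text
ee_pos: [0.5014, 0.1744, 0.0428]
ft_force: [-2.3, -2.0, -1.0]
width: 0.0499
```

```bash

python3 -m inch '{"translation":[[0.008,0.002,-0.001],[0.008,0.002,-0.001]],"rot":[[0,0,0],[0,0,0]],"jaw":[45,45]}' | grep -E 'pos|force|width'
```

```text
ee_pos: [0.5023, 0.1746, 0.0428]
ft_force: [-3.7, -2.8, 1.7]
width: 0.05
```

```bash

python3 -m inch '{"translation":[[0.006,0.001,0],[0.006,0.001,0]],"rot":[[0,0,0],[0,0,0]],"jaw":[45,45]}' | grep -E 'pos|force|width'
```

```text
ee_pos: [0.5024, 0.1747, 0.0428]
ft_force: [-5.1, -4.2, 4.5]
width: 0.0499
```

```bash

python3 -m inch '{"translation":[[0.006,0.001,0],[0.006,0.001,0]],"rot":[[0,0,0],[0,0,0]],"jaw":[45,45]}' | grep -E 'pos|force|width'
```

```text
ee_pos: [0.5024, 0.1746, 0.0428]
ft_force: [-6.2, -2.9, 3.6]
width: 0.0504
```

```bash

python3 -m inch '{"translation":[[0.005,0.001,0],[0.005,0.001,0]],"rot":[[0,0,0],[0,0,0]],"jaw":[45,45]}' | grep -E 'pos|force|width'
```

```text
ee_pos: [0.5023, 0.1746, 0.0428]
ft_force: [-4.7, -3.2, 3.4]
width: 0.0501
```

```bash

python3 -m inch '{"translation":[[0.008,0.0015,0],[0.01,0.002,0],[0.01,0.002,0]],"rot":[[0,0,0],[0,0,0],[0,0,0]],"jaw":[45,45,45]}' | grep -E 'pos|force|width'
```

```text
ee_pos: [0.5023, 0.1746, 0.0428]
ft_force: [-8.0, -3.5, 6.5]
width: 0.0499
```

```bash

python3 -m inch '{"translation":[[0,0,0],[0,0,0],[0,0,0],[0,0,0],[0,0,0],[0,0,0]],"rot":[[0,0,0],[0,0,0],[0,0,0],[0,0,0],[0,0,0],[0,0,0]],"jaw":[52,54,58,64,70,70]}' 10
```

```text
time: 29.9
ee_pos: [0.5025, 0.1747, 0.0428]
eef_rot: [-0.107, 0.994, -0.001, -0.009]
ft_force: [-0.4, 0.5, -0.5]
width: 0.0681
```

```bash

python3 -m inch '{"translation":[[0,0,0.1],[0,0,0.4],[0,0,0.8],[0,0,1],[0,0,1]],"rot":[[0,0,0],[0,0,0],[0,0,0],[0,0,0],[0,0,0]],"jaw":[72,72,80,87,87]}' | grep pos
python3 -m inch '{"translation":[[0,0,0.3],[0,0,0.7],[0,0,0.7],[0,0,0.7]],"rot":[[0,0,0],[0,0,0],[0,0,0],[0,0,0]],"jaw":[87,87,87,87]}'
python3 - <<'E'
from h import *
C=cam("wrist");w=eyes.camera("wrist");cv2.imwrite("pics/w7.png",w)
g=glass(w,C,.065);print(g[0],g[1],g[2].round(1).tolist())
cv2.imwrite("pics/w7z.png",cv2.resize(w[130:265,180:330],None,fx=4.4,fy=4.4,interpolation=cv2.INTER_CUBIC))
E
```

```text
ee_pos: [0.5044, 0.1755, 0.1469]
time: 30.8
ee_pos: [0.5046, 0.1755, 0.2174]
eef_rot: [-0.106, 0.994, 0.0, -0.005]
ft_force: [0.1, 0.1, -1.1]
width: 0.0868
[537.07727051 181.62309265] (108.54759216308594, 51.017494201660156) [[478.70001220703125, 195.1999969482422], [489.3999938964844, 145.3000030517578], [595.5, 168.10000610351562], [584.7999877929688, 218.0]]
```

View pics/w7z.png

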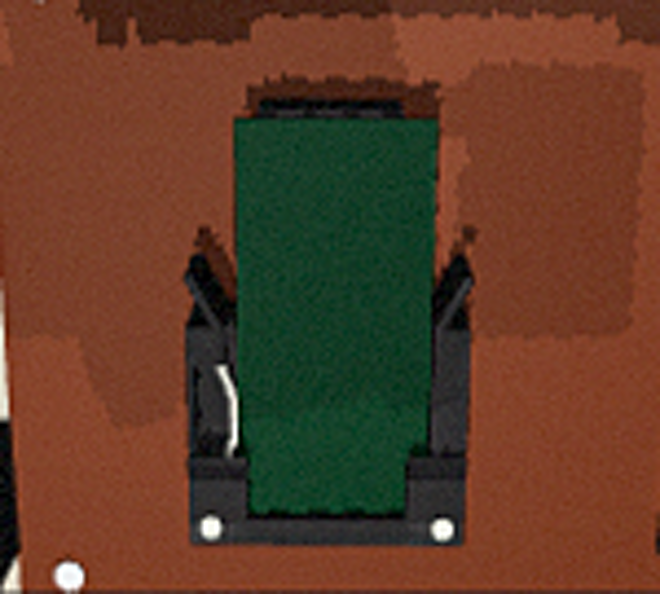

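The picture shows the glass in the holder under both corner tabs, with its far edge at the stop (crop row ~513) and the leaf pressed along its -y side (235,410). Its measured centre is (0.537, 0.1816) against the seat at (0.538, 0.1817), and its size comes out right for the seated height. I'm handing in.

```bash
python3 -c "
from bench import r
print(r.close_job())"
```

```text
the job is handed in; nothing more can be done
None
```

The glass is in the lens holder, against the end stop and released, and the job was handed in at about 31 s of the 72 s allowed. No verdict was reported, so what follows is from my own checks.

**What I did**
- I dragged the glass along the board with about 5 to 6.5 N of pressing, until its near end stuck out 37 to 39 mm.
- I gripped that end by its long edges with 25 N and lifted it level.
- I lowered it until it just touched the sill, then pushed it past the leaf to the stop. The push rose to about 9 N at the stop.
- I opened the jaws and raised the arm clear.

**Last checks**
- **Position:** the final wrist picture puts the glass centre at (0.5371, 0.1816), about 1 mm from the seat I had measured.
- **Angle and size:** it lies within about 0.6° of the channel. It measures 108.5 x 51.0 mm at the seated height, which fits it lying flat.
- **Holder:** it is under both corner tabs, with the leaf visibly pressed against its -y edge.

**What disagreed**
- **Fingertip position:** the fingertips ended about 10 mm behind the reported TCP, not 11 mm ahead as stated. The side view and the touch on the glass both showed this, so I took heights from contact.
- **Force readings:** pressing sometimes read slightly under the suggested 6 N, but the glass did not slip.
- **Not measured:** I did not check the leaf travel in mm, or the tape roll and torch positions at the end. The arm felt no contact that would suggest either was touched.

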